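Offer the last glass shade up to a two-light bar in the lamp repair shop

TASK

Tidy the fitting bench and offer up the last glass shade: put the small cardboard screw pack into the open drawer and push the drawer fully shut. Then lift the loose glass shade out of its packing box, carry it over everything in between and finish holding it upright and still over the bare lampholder, its floor a finger's width (1 to 2 cm) above the lampholder's tip, centred on it and lined up the same way as the shade already fitted next to it. Do not set it down or let it knock against the lamp: keep it in the gripper at the end, and leave the other things on the bench where they are.

Things in the scene. Friction and masses are not known exactly. Their poses are not given: they have to be found in the camera images.
- cabinet_drawer0 (a joint): the drawer of the low grey cabinet (cabinet 200 mm deep, 180 wide, 100 high, standing on the bench): 0 = fully shut, grows in m as the drawer slides out of the cabinet, 0.134 at most. It slides with about 1 N of friction and stays where it is left.
- drawer_floor (a point): centre of the drawer's inner floor (moves with it), 22 mm above the bench. x points into the cabinet (the way to shut it), y across, z up. Tray inside: 155 mm in x, 138 mm in y, walls 56 mm high; front panel 15 mm thick beyond x = -84 mm, top 66 mm above the floor. Drawer q m out: the tray is open above from x = -77 mm to q - 83 mm; beyond is the cabinet top
- cabinet_drawer0_handle (a point): middle of the drawer's handle: a level steel bar 90 mm long across the drawer, about 35 mm out from the front panel and 62 mm above the bench; axes as drawer_floor, so pushing it along +x shuts the drawer. It lies 134 mm from drawer_floor towards -x.
- pack_mid (a point): centre of the screw pack: a small plain closed cardboard carton, 64 mm (its x) by 42 mm (its y) by 30 mm high (its z), lying flat on the bench in front of the robot, 80 g
- shade_mid (a point): centre (half-way up) of the loose shade: white opal glass box, open on top, 56 mm (its x) by 84 (its y) by 90 high (its z), walls 5 mm, a 35 mm square hole in the middle of its floor; about 250 g. Stands upright in the packing box, its floor 5 mm above the bench. To be taken across its 56 mm width near the rim, 50 mm above the packing box's walls
- packing_box: open, fixed cardboard packing box in which the loose shade stands: 120 mm (x) by 160 mm (y) by 45 mm high, walls and floor 5 mm; origin at the centre of its underside
- holder_top (a point): centre of the tip of the bare lampholder, a black round post 26 mm in diameter, 36 mm long, on an oblong aluminium plate 46 mm (x) by 72 (y); the tip is 100 mm above the bench. z up; y runs along the lamp's bar. A shade lined up with the fitted one has its x and y along (or exactly opposite to) the x and y of this point
- bare_light: the bare light of the two: stem, plate and lampholder without a shade; origin on the axis at its foot, 22 mm above the bench, fixed
- fitted_light: the other light, which already carries the same kind of shade as the loose one, square with the bar; shade from 64 to 154 mm above the bench; origin on its axis at its foot, 22 mm above the bench, fixed; 140 mm from the bare light along the bar, on either side of it
- lamp_base: the lamp's aluminium bar lying fixed on the bench: 70 mm (x) by 260 mm (y) by 22 mm high; origin at the centre of its underside, the lights 70 mm either side of it along y
- screwdriver: bystander: screwdriver, wooden handle, 200 mm long, lying beyond the packing box; origin under its middle
- tape: bystander: flat white roll, 84 mm in diameter, 20 mm high, lying on the cabinet's top; origin at the centre of its underside
- screw_jar: bystander: glass jar with a metal cap, 62 mm in diameter, 85 mm high; origin at the centre of its underside
- spray: bystander: white bottle, 60 mm in diameter, 190 mm high; origin at the centre of its underside
- bulb_box: bystander: cardboard box behind the lamp, 80 by 110 by 75 mm high; origin at the centre of its underside
- shade_ring: bystander: brass ring, 38 mm in diameter, 10 mm high; origin at the centre of its underside
- wrench: bystander: steel spanner, 180 mm long, 8 mm high, beyond the cabinet; origin under its middle

How it is judged (in metres and radians):
On the way, in this order (a step that is already met when the one before it is completed fails the run):
1. the screw pack lies in the open drawer, let go (x of pack_mid in the frame of drawer_floor between -0.078 and 0.078 m and y of pack_mid in the frame of drawer_floor between -0.07 and 0.07 m and z of pack_mid in the frame of drawer_floor between 0 and 0.045 m and value of joint cabinet_drawer0 above 0.03 m and contact force between pack and the fingers below 0.1 N), for 0.2 s.
2. the drawer is pushed shut with the pack inside (x of pack_mid in the frame of drawer_floor between -0.078 and 0.078 m and y of pack_mid in the frame of drawer_floor between -0.07 and 0.07 m and z of pack_mid in the frame of drawer_floor between 0 and 0.045 m and value of joint cabinet_drawer0 below 0.008 m), for 0.2 s.
3. the shade is lifted clear of its packing box in the gripper (height (world z) of shade_mid above 0.11 m and contact force between shade and the fingers above 1 N), for 0.2 s.
At the end, for the whole second after the job is handed in: Pack inside the drawer, drawer shut (within 8 mm). Shade held in the fingers, still, upright (0.10 rad), its floor 3 to 30 mm above the lampholder tip (its centre 48 to 75 mm above), centred within 8 mm, lined up within 0.14 rad, touching no part of the lamp (all of step 2 and horizontal distance between shade_mid and holder_top below 0.008 m and z of shade_mid in the frame of holder_top between 0.048 and 0.075 m and angle between the x axis of shade_mid and the x axis of holder_top, either way round below 0.14 rad and angle between shade_mid's own z axis and vertical below 0.1 rad and contact force between shade and the fingers above 1 N and linear speed of shade below 0.02 m/s and contact force between shade and bare_light below 0.1 N and contact force between shade and fitted_light below 0.1 N and contact force between shade and lamp_base below 0.1 N); the arm keeps its last pose, push and grip.
It fails at once if the shade knocks against the lamp (over 5 N) (contact force between shade and bare_light above 5 N or contact force between shade and fitted_light above 5 N or contact force between shade and lamp_base above 5 N).
It fails at once if the shade is tipped over (angle between shade_mid's own z axis and vertical above 0.7 rad).
It fails at once if another thing on the bench is moved by more than 30 mm (distance of any of screwdriver, tape, screw_jar, spray, bulb_box, shade_ring, wrench from where it was at the start of the episode above 0.03 m).
It also fails if it takes over 72 s, if anything falls off the work surface, if the arm or the gripper's body presses on something with over 40 N, if the wrist force passes 120 N, or if a joint passes its speed limit or range.

ROBOT

A 6-joint arm with a two-finger parallel gripper is mounted at the origin on the work surface. World frame = base frame: x ahead of the robot, y to its left, z up, the work surface at z = 0. Lengths are in m, angles in degrees, forces in N, time in s.
With the tool pointing down it reaches from about 0.325 to 0.775 m from the base axis. Payload 5.5 kg.
Tool frame: the origin (TCP) lies at the centre of the arm's flange, where the gripper is bolted on; the fingertips stand 182 mm ahead of it and the grasp point (between the pads) lies 163 mm ahead of it; z points along the fingers, y is the direction in which the jaws open and shut (so a half turn about z gives the same grasp; the last joint's range is limited). The gripper opens to 88 mm and grips with 3 to 60 N. Pads are 20 mm wide; open, the fingers measure 115 mm over their backs; the gripper's body (75 mm by 178 mm) begins 61 mm behind the grasp point.
Start: joints at [-66.561, 5.22, 70.514, -0, 104.267, -3.249], TCP at [0.269, -0.536, 0.405] pointing down, gripper open.
Joint ranges: [-164.24, 164.24], [-49.07, 125.15], [9.68, 141.18], [-86.29, 266.29], [3.28, 154.24], [-151.56, 151.56]. Speed limits (degrees/s): [147.25, 147.25, 172.46, 180, 180, 180].

INTERFACE

Orientations are given as [roll, pitch, yaw] about the fixed x, y, z axes, in that order (R = Rz(yaw) Ry(pitch) Rx(roll)).
In Python, from station import r gives the robot as it stands. The module is installed in compiled form; this text tells all that it offers. Calls block until the motion is done:
- r.reach(position, orientation): joint-space move of the TCP to a pose.
- r.servo_line(position, rotation=None, speed=0.15): straight line of the TCP; rotation=None keeps the orientation; speed is the mean speed in m/s.
- r.move_joints(angles): joint-space move.
- r.let_go() and r.grab(squeeze=None): open the fingers fully, or close them until they stop; squeeze is the grip in N (None keeps the last).
- r.wait(seconds).
- r.inverse_kinematics(position, orientation): joint angles nearest the present ones, or None.
- r.sense(): the state.
- r.snapshot(name): name is "scene" or "top"; returns a dict with "frame" (384x512x3 uint8, red, green, blue), "fx", "fy", "cx", "cy" (pixels), "R" (3x3) and "t" (3): a world point X has camera coordinates R X + t. Camera axes: x right, y down, z forward; pixel columns grow to the right and rows downward; lengths in m; the calibration is good to about 2 mm. A picture is of the moment at which its call begins. There is no depth.
A pose or a line that the arm cannot do raises r.IKError and nothing moves.
- r.hand_in(): hands the job in, once; it reports no verdict.
The state is a dict: "clock": time; "joints": joint angles; "joint_vel": joint speeds; "joint_torque": joint torques, N m; "tcp_pos": TCP position; "orientation": TCP orientation; "contact_force": force on the tool from outside, world axes, zero at the start; "torque": the same for the moment, N m; "opening": finger opening in m.
Only numpy, scipy, OpenCV 4.12 (cv2) and the standard library are available. Lean on these libraries where they do the work, as an engineer would, in place of code of your own. Each camera call takes 0.05 s, during which the arm holds its last target.

## Working session

There is one attempt and no reset: what is moved stays moved. The work goes in short steps, each a Python script; the robot and the scene stay as the last script left them, time stands still between calls to the robot, and variables do not carry over. Pictures are saved under pics/ and viewed, and the job is handed in when it is done.

```bash
mkdir -p pics; ls; python3 - <<'E'
from station import r
import cv2
for n in("scene","top"):
    s=r.snapshot(n); cv2.imwrite(f"pics/{n}0.png",cv2.resize(s["frame"][:,:,::-1],None,fx=1.5,fy=1.5,interpolation=cv2.INTER_CUBIC))
    print(n,s["fx"],s["fy"],s["cx"],s["cy"],s["R"],s["t"])
print(r.sense())
E
```

```text
pics
scene 478.3218029453502 478.3218029453502 257.39806516750724 188.14470771626722 [[-0.80617669  0.59155467  0.01192529]
 [ 0.47122513  0.65411805 -0.5916726 ]
 [-0.35780724 -0.47137316 -0.80609015]] [ 0.48070725 -0.25260443  1.83818865]
top 395.6256102157884 395.6256102157884 250.4417469987588 197.97110400611015 [[-0.00808196 -0.99978643  0.01902052]
 [-0.98359902  0.00452074 -0.18031231]
 [ 0.18018781 -0.02016585 -0.98342549]] [0.04068956 0.61321696 1.08019598]
{'clock': 0.1, 'joints': array([-6.65583906e+01,  5.26032522e+00,  7.05727631e+01, -8.38178064e-04,
        1.04266032e+02, -3.24862984e+00]), 'joint_vel': array([ 0.06056529, -0.02914635, -0.21874336, -0.01878094, -0.09279219,
        0.07631628]), 'joint_torque': array([ 1.49014588e-03, -4.47857988e+01, -4.07569706e+01,  6.99706329e-02,
        2.84580613e-02, -1.09637429e-04]), 'tcp_pos': array([ 0.26952266, -0.53613018,  0.40362552]), 'orientation': array([-1.79900993e+02, -4.80567142e-03,  2.66900293e+01]), 'contact_force': array([ 0.02172286, -0.43049824,  0.45721575]), 'torque': array([ 0.01617701, -0.03952792, -0.00826994]), 'opening': 0.08795550152820117}
```

View pics/scene0.png

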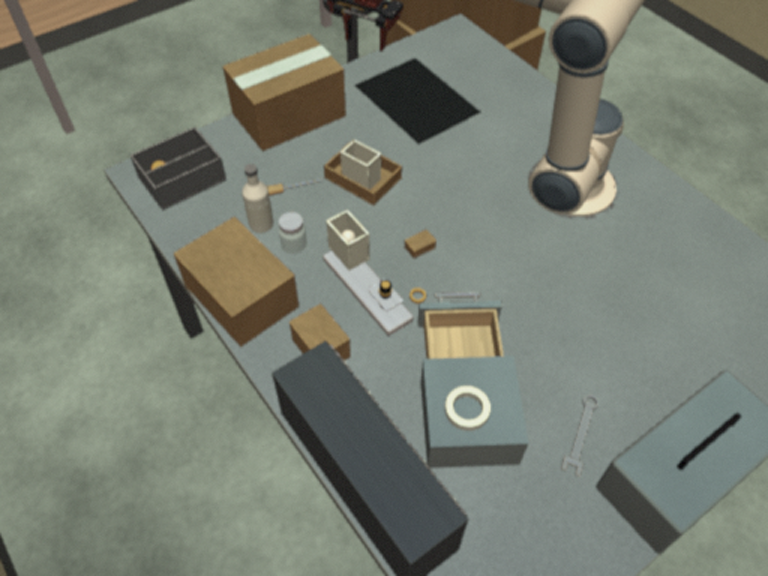

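View pics/top0.png

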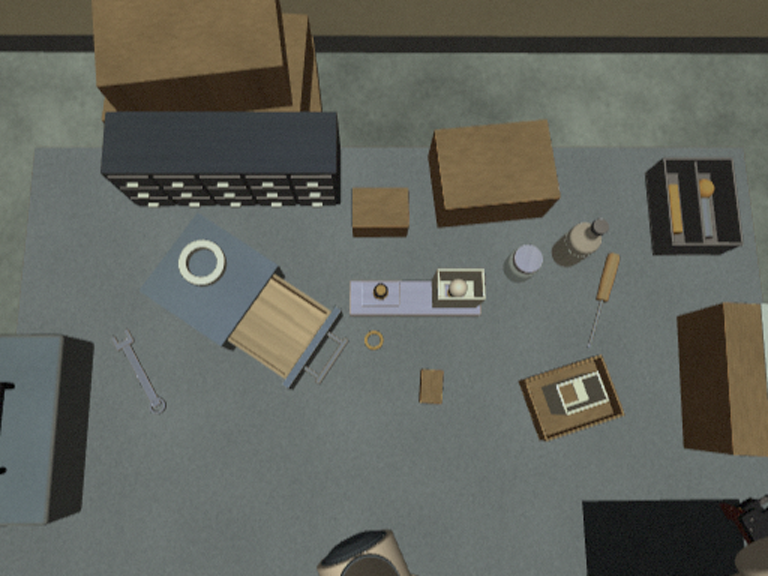

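The top view (1.5x) shows the cabinet and open drawer at about (240,310), the handle at (325,357), the pack at (431,386), the lamp bar at (415,298) with the bare holder at (380,290), and the shade in its box at (580,393). I'll zoom in on these.

```bash
cat > h.py <<'E'
import numpy as np,cv2
def ray(s,u,v):
    d=s["R"].T@np.array([(u-s["cx"])/s["fx"],(v-s["cy"])/s["fy"],1]); return -s["R"].T@s["t"],d
def onz(s,u,v,z):
    c,d=ray(s,u,v); return c+d*(z-c[2])/d[2]
def proj(s,X):
    p=s["R"]@np.asarray(X,float)+s["t"]; return np.array([s["fx"]*p[0]/p[2]+s["cx"],s["fy"]*p[1]/p[2]+s["cy"]])
def crop(s,x,y,w,h,k,name):
    cv2.imwrite("pics/"+name,cv2.resize(s["frame"][y:y+h,x:x+w,::-1],None,fx=k,fy=k,interpolation=cv2.INTER_NEAREST))
E
python3 - <<'E'
from station import r
from h import *
import pickle
t=r.snapshot("top"); s=r.snapshot("scene"); pickle.dump((t,s),open("s0.pkl","wb"))
crop(t,90,140,150,120,5,"c_draw.png")
crop(t,225,170,110,110,5,"c_lamp.png")
crop(t,335,225,90,75,8,"c_box.png")
E
```

```text
(no output)
```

View pics/c_draw.png

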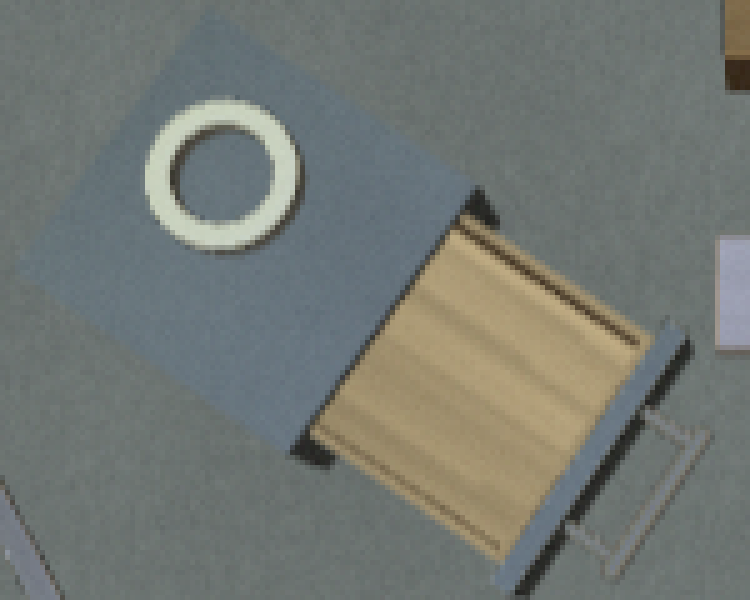

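View pics/c_lamp.png

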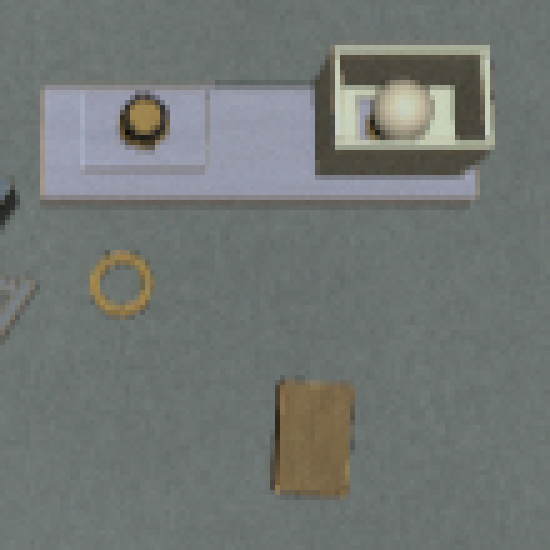

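View pics/c_box.png

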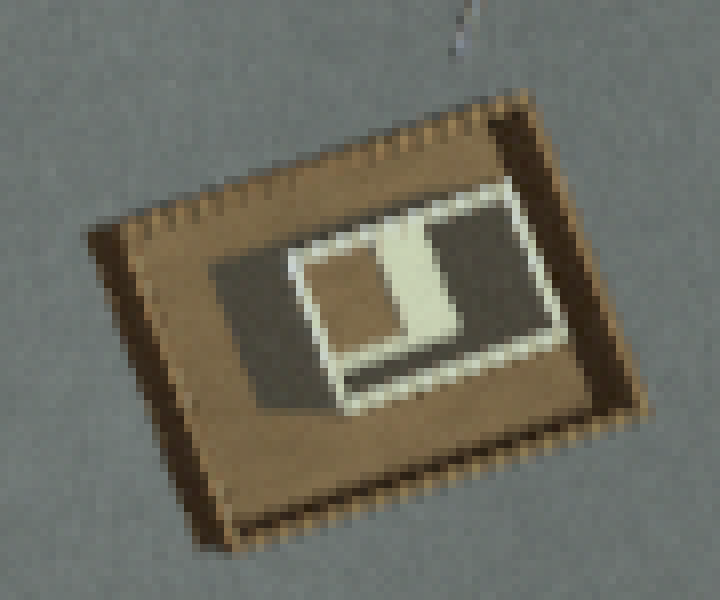

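```bash
python3 - <<'E'
from h import *
import pickle
t,s=pickle.load(open("s0.pkl","rb")); np.set_printoptions(precision=4,suppress=True)
def go(n,pts,x,y,k,z):
    P=np.array([onz(t,a/k+x-.5,b/k+y-.5,z)[:2] for a,b in pts]); 
    print(n,P.tolist() if 0 else P.round(4).tolist(),"c",P.mean(0))
    if len(P)>1:
        for i in range(len(P)):
            d=P[(i+1)%len(P)]-P[i]; print("   L%.4f ang%.2f"%(np.hypot(*d),np.degrees(np.arctan2(d[1],d[0]))))
go("cab",[(213,10),(477,185),(290,455),(18,265)],90,140,5,.1)
go("handle",[(708,435),(613,572)],90,140,5,.066)
go("front_in",[(672,325),(498,580)],90,140,5,.088)
go("pack",[(278,380),(353,382),(349,496),(273,492)],225,170,5,.03)
go("tip",[(145,117)],225,170,5,.1)
go("bar",[(40,87),(478,87),(478,200),(40,200)],225,170,5,.022)
go("shade",[(290,250),(513,180),(567,340),(345,412)],335,225,8,.095)
go("fit",[(335,46),(492,46),(492,150),(335,150)],225,170,5,.154)
go("box",[(88,232),(532,92),(648,412),(232,550)],335,225,8,.045)
# mask-based
f=t["frame"].astype(int); R,G,B=f[...,0],f[...,1],f[...,2]
def rect(n,m,x0,y0,x1,y1,z):
    mm=np.zeros(m.shape,np.uint8); mm[y0:y1,x0:x1]=m[y0:y1,x0:x1]
    cs,_=cv2.findContours(mm,cv2.RETR_EXTERNAL,cv2.CHAIN_APPROX_NONE); c=max(cs,key=cv2.contourArea).reshape(-1,2).astype(float)
    P=np.array([onz(t,u,v,z)[:2] for u,v in c]); (cx,cy),(w,h),a=cv2.minAreaRect((P*1000).astype(np.float32)); print("mask",n,cx,cy,w,h,a)
    return P
rect("pack",(R>B+25),275,240,300,272,.03)
rect("shade",(R>150)&(G>140),365,240,415,280,.095)
rect("fit",(R>150)&(G>140),285,175,330,202,.154)
E
```

```text
cab [[0.7683, 0.3693], [0.6667, 0.2191], [0.5172, 0.3165], [0.6225, 0.469]] c [0.6437 0.3435]
   L0.1814 ang-124.07
   L0.1784 ang146.89
   L0.1853 ang55.37
   L0.1766 ang-34.35
handle [[0.5305, 0.0919], [0.4547, 0.1444]] c [0.4926 0.1181]
   L0.0921 ang145.29
   L0.0921 ang-34.71
front_in [[0.5894, 0.1113], [0.45, 0.2048]] c [0.5197 0.158 ]
   L0.1679 ang146.15
   L0.1679 ang-33.85
pack [[0.4787, -0.0479], [0.4773, -0.0911], [0.4127, -0.087], [0.4153, -0.0437]] c [ 0.446  -0.0674]
   L0.0432 ang-91.91
   L0.0647 ang176.35
   L0.0434 ang86.58
   L0.0636 ang-3.81
tip [[0.6195, 0.0291]] c [0.6195 0.0291]
bar [[0.6532, 0.0891], [0.6522, -0.1719], [0.5841, -0.1692], [0.5854, 0.0891]] c [ 0.6187 -0.0407]
   L0.2610 ang-90.23
   L0.0682 ang177.71
   L0.2583 ang89.70
   L0.0678 ang0.01
shade [[0.4454, -0.2874], [0.4685, -0.3653], [0.4146, -0.3796], [0.3914, -0.3026]] c [ 0.43   -0.3337]
   L0.0813 ang-73.53
   L0.0557 ang-165.14
   L0.0805 ang106.77
   L0.0561 ang15.70
fit [[0.6467, -0.0702], [0.6464, -0.1536], [0.5904, -0.1513], [0.5908, -0.0687]] c [ 0.6186 -0.111 ]
   L0.0834 ang-90.21
   L0.0560 ang177.64
   L0.0826 ang89.73
   L0.0559 ang-1.54
box [[0.454, -0.2319], [0.5025, -0.3943], [0.3897, -0.4268], [0.3437, -0.2766]] c [ 0.4225 -0.3324]
   L0.1696 ang-73.36
   L0.1174 ang-163.95
   L0.1570 ang107.02
   L0.1190 ang22.11
mask pack 445.8892822265625 -68.53684997558594 43.2095947265625 62.681461334228516 88.76366424560547
mask shade 429.22845458984375 -333.1037902832031 56.657081604003906 82.91180419921875 17.384456634521484
mask fit 618.87841796875 -111.14445495605469 81.84300231933594 53.84325408935547 89.73373413085938
```

Measured sizes all match the given ones: the pack comes out 43x64 mm, the bar 261x68, the handle 92, the shade 56x82 and the fitted shade 56x83. The drawer is about 0.13 m open. Next I'll cross-check these points in the other view and check IK.

```bash
cat >> h.py <<'E'
G=.163
ux=np.array([np.cos(np.radians(56)),np.sin(np.radians(56))])
FL=np.array([.567,.2285]); PACK=np.array([.446,-.068]); SH=np.array([.4293,-.3333]); TIP=np.array([.6195,.0291]); HD=np.array([.4926,.1185])
def P(xy,z): return [float(xy[0]),float(xy[1]),z+G]
def O(y): return [180,0,y]
E
python3 - <<'E'
from station import r
from h import *
import pickle
t,s=pickle.load(open("s0.pkl","rb"))
f=s["frame"].copy()
for p in [[*TIP,.1],[*PACK,.03],[*SH,.095],[*SH,.005],[*HD,.066],[*FL,.022],[*(TIP*[1,1]-[0,.14]),.154]]:
    u=proj(s,p); print(p,u); f[int(round(u[1])),int(round(u[0]))]=[255,0,0]
s["frame"]=f; crop(s,210,90,135,150,5,"c_scene.png")
for xy,z,y in [(PACK,.023,-3),(PACK,.2,-3),(FL-.015*ux,.2,56),(FL-.015*ux,.05,56),(HD-.045*ux,.064,56),(HD+.12*ux,.064,56),(SH,.08,106.4),(SH,.31,106.4),(TIP,.31,90),(TIP,.191,90)]:
    q=r.inverse_kinematics(P(xy,z),O(y)); print(z,y,None if q is None else np.round(q,0))
E
```

```text
[np.float64(0.6195), np.float64(0.0291), 0.1] [257.29988769 187.8892727 ]
[np.float64(0.446), np.float64(-0.068), 0.03] [280.4521219  158.45851071]
[np.float64(0.4293), np.float64(-0.3333), 0.095] [240.75496783 100.20034882]
[np.float64(0.4293), np.float64(-0.3333), 0.005] [241.13265123 117.53276319]
[np.float64(0.4926), np.float64(0.1185), 0.066] [304.97877429 193.68410255]
[np.float64(0.567), np.float64(0.2285), 0.022] [307.78069678 235.99034255]
[np.float64(0.6195), np.float64(-0.11090000000000001), 0.154] [231.85535777 149.64158383]
0.023 -3 [-13. -14. 111.  -0.  83.  80.]
0.2 -3 [-13. -18.  96.  -0. 102.  80.]
0.2 56 [ 18.   5.  75.  -0. 100.  52.]
0.05 56 [18.  8. 87. -0. 85. 52.]
0.064 56 [  6. -12. 105.  -0.  87.  40.]
0.064 56 [18.  7. 86. -0. 86. 52.]
0.08 106.4 [-41.  -2.  94.   0.  88. -58.]
0.31 106.4 [-41.  -2.  71.   0. 111. -58.]
0.31 90 [ -0.  10.  58.  -0. 112.  -0.]
0.191 90 [-0.  8. 73. -0. 99. -0.]
```

View pics/c_scene.png

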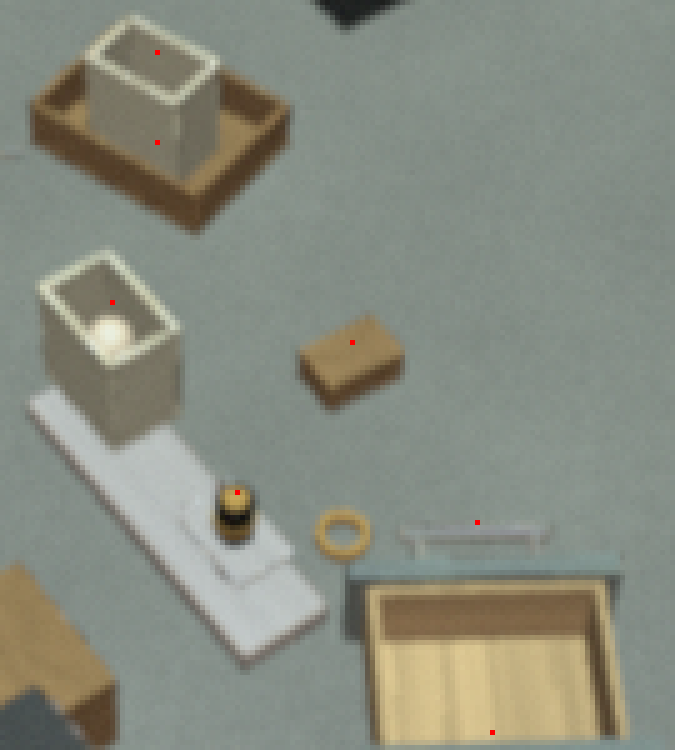

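In the scene view the projected points land within about 1 px of the tip, rims, pack top and handle, so both views agree. Now I'll pick the pack.

```bash
python3 - <<'E'
from station import r
from h import *
r.reach(P(PACK,.12),O(-3)); r.servo_line(P(PACK,.024)); r.grab(20); a=r.sense(); print("open",a["opening"],a["clock"],a["tcp_pos"],a["contact_force"])
r.servo_line(P(PACK,.15),speed=.2); print(r.sense()["opening"])
r.reach(P(FL-.015*ux,.16),O(56)); a=r.sense(); print(a["opening"],a["clock"],a["tcp_pos"],a["orientation"])
t=r.snapshot("top"); crop(t,90,140,150,120,5,"over.png")
E
```

```text
open 0.04192962963088085 3.6333 [ 0.44600705 -0.06788735  0.18705989] [-1.28091949  0.30337762  0.86600781]
0.04193697498895293
0.04193932634048969 5.5833 [0.55864307 0.21504289 0.32263806] [1.79997642e+02 6.28677001e-02 5.58804375e+01]
```

View pics/over.png

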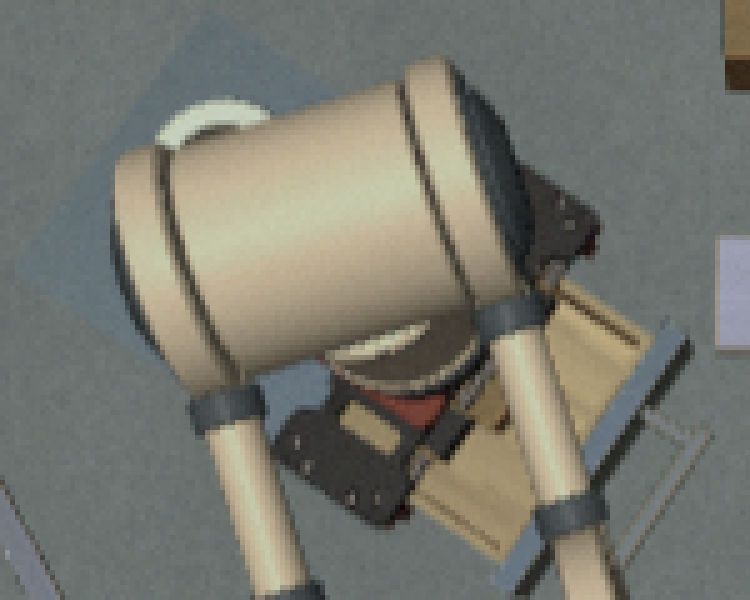

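The pack is held over the open part of the drawer, at about (490,405), with the gripper body across the drawer. Now I'll lower and release it.

```bash
python3 - <<'E'
from station import r
from h import *
X=FL-.018*ux
r.servo_line(P(X,.09)); print(r.sense()["contact_force"])
r.servo_line(P(X,.050),speed=.08); print(r.sense()["contact_force"],r.sense()["opening"])
r.let_go(); r.wait(.3); r.servo_line(P(X,.17),speed=.2)
r.reach(P(HD-.06*ux,.17),O(56)); 
t=r.snapshot("top"); crop(t,90,140,150,120,5,"placed.png"); print(r.sense()["clock"])
s=r.snapshot("scene"); crop(s,240,170,120,150,5,"placed_s.png")
E
```

```text
[-0.24824913 -0.46749787  0.10015974]
[ 0.9299722  -0.01669215 -0.42460539] 0.042022795654357445
9.5833
```

View pics/placed.png

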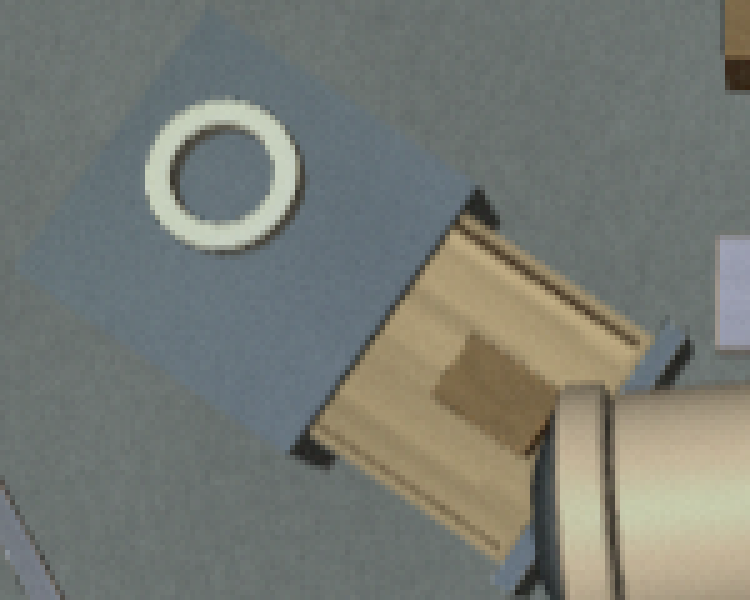

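View pics/placed_s.png

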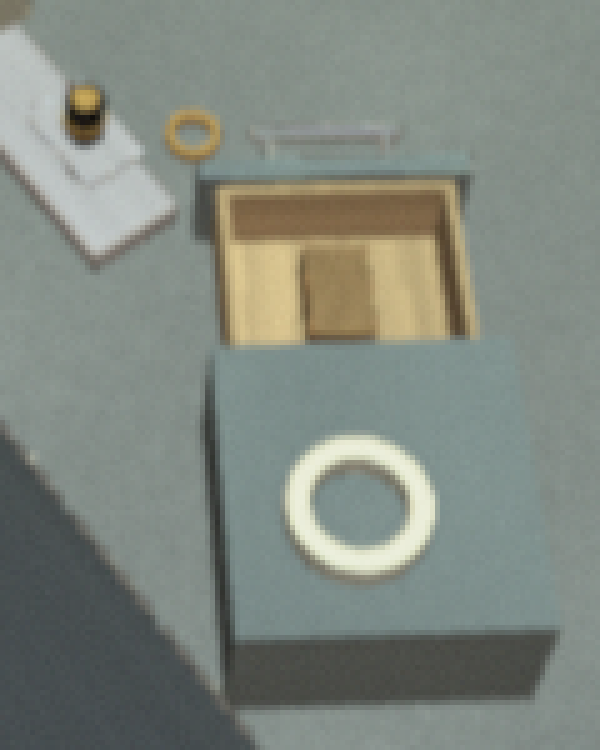

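The pack lies flat in the middle of the tray: top view about (495,395), scene view about (338,290). Now I'll push the handle with the fingers closed.

```bash
python3 - <<'E'
from station import r
from h import *
r.grab(10); X=HD-.06*ux
r.servo_line(P(X,.06),speed=.2); f0=r.sense()["contact_force"]
d=-.06; tgt=[-.03,0.,.05,.08,.10]
def st(d,sp):
    r.servo_line(P(HD+d*ux,.06),speed=sp); a=r.sense(); f=(a["contact_force"]-f0); fx=f[:2]@ux; print("%.3f act %.4f F %.2f z%.2f clk %.1f"%(d,(a["tcp_pos"][:2]-HD)@ux,fx,f[2],a["clock"])); return fx
for d in tgt: st(d,.1)
while d<.135:
    d+=.005
    if st(d,.04)<-9: break
t=r.snapshot("top"); crop(t,90,140,150,120,5,"push.png")
s=r.snapshot("scene"); crop(s,240,170,120,150,5,"push_s.png")
E
```

```text
-0.030 act -0.0297 F 0.71 z0.93 clk 12.1
0.000 act -0.0000 F -0.18 z-0.14 clk 12.6
0.050 act 0.0499 F 0.54 z1.76 clk 13.2
0.080 act 0.0799 F -0.54 z0.53 clk 13.7
0.100 act 0.0999 F 0.90 z0.01 clk 14.0
0.105 act 0.1049 F 0.12 z-0.33 clk 14.3
0.110 act 0.1102 F 0.68 z0.45 clk 14.6
0.115 act 0.1153 F 0.43 z0.13 clk 14.8
0.120 act 0.1180 F -14.88 z7.10 clk 15.1
```

View pics/push_s.png

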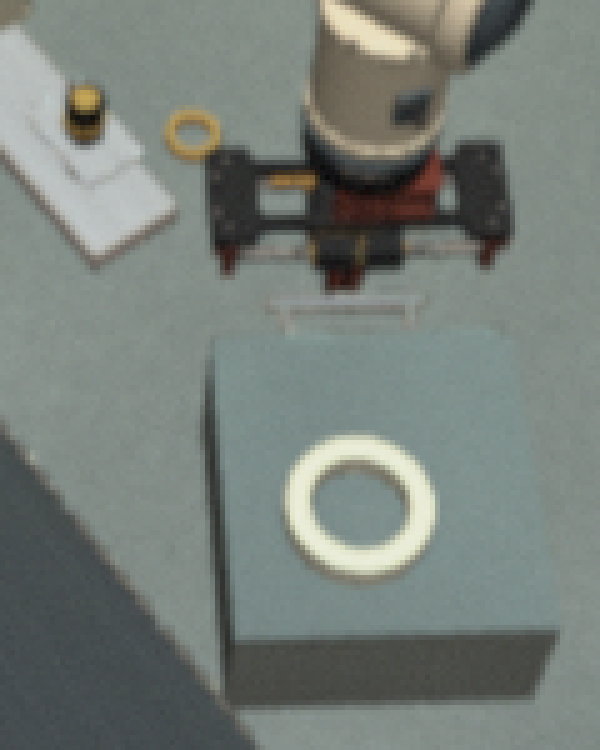

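It hit a hard stop at 14.9 N after the expected travel of about 0.132 m, and the panel is flush with the cabinet in the picture. Now I'll back off and go to the shade.

```bash
python3 - <<'E'
from station import r
from h import *
r.servo_line(P(HD+.07*ux,.06),speed=.15); r.servo_line(P(HD+.05*ux,.20),speed=.25); r.let_go()
r.reach(P(SH,.22),O(106.4))
t=r.snapshot("top"); crop(t,90,140,150,120,5,"shut.png"); print(r.sense()["clock"])
r.servo_line(P(SH,.13),speed=.2)
s=r.snapshot("scene"); crop(s,190,70,110,100,6,"pre_s.png")
t=r.snapshot("top"); crop(t,325,205,110,100,6,"pre_t.png")
E
```

```text
19.675
```

View pics/shut.png

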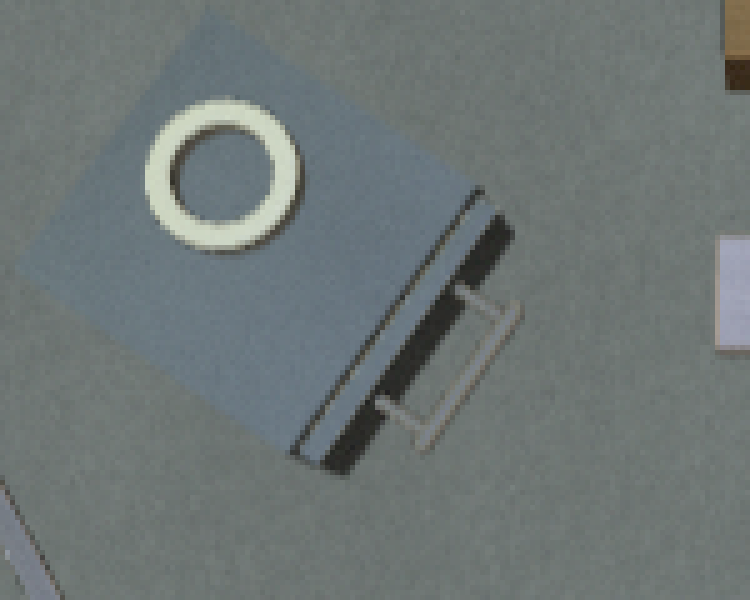

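View pics/pre_s.png

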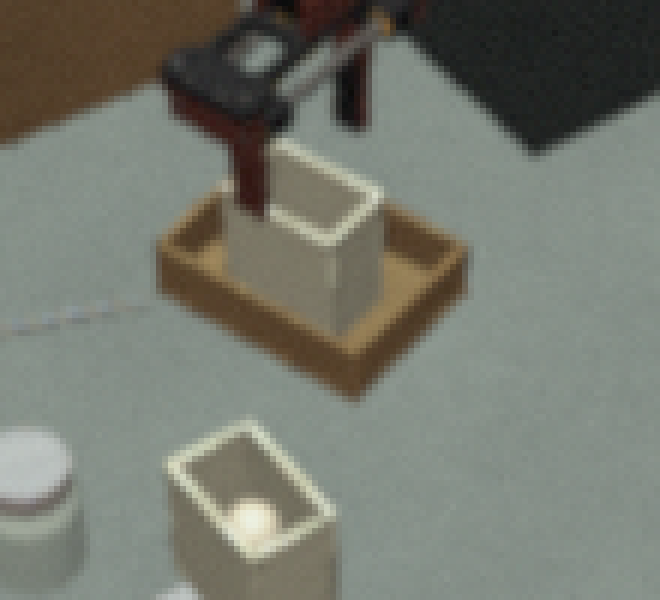

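View pics/pre_t.png

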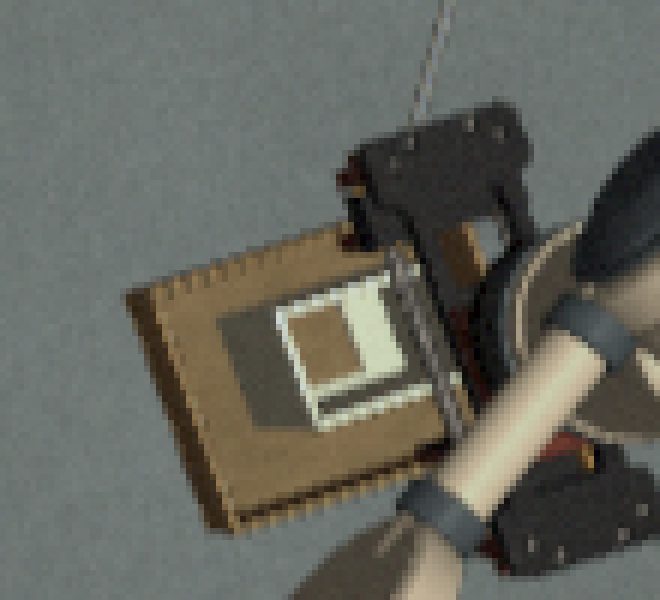

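```bash
python3 - <<'E'
from station import r
from h import *
t=r.snapshot("top");s=r.snapshot("scene"); d=np.array([np.cos(np.radians(16.4)),np.sin(np.radians(16.4))])
for sg in(1,-1):
  for z in (.111,.16):
    X=[*(SH+sg*.048*d),z]
    print(z,(proj(t,X)-[325,205])*6,(proj(s,X)-[190,70])*6)
E
```

```text
0.111 [353.41320381 235.15173666] [254.48030919 205.3011292 ]
0.16 [393.61171626 227.65466727] [251.96877674 144.29282042]
0.111 [428.80657178 444.47797818] [352.45583167 119.44446077]
0.16 [473.28793139 446.95855537] [352.24020343  58.0896459 ]
```

The fingertip projections match the pictures (top about (353,235), scene about (252,207)), so the fingers straddle the shade. Now I'll grasp and lift.

```bash
python3 - <<'E'
from station import r
from h import *
r.servo_line(P(SH,.08),speed=.1); print(r.sense()["contact_force"]); r.grab(25); r.wait(.2); a=r.sense(); print(a["opening"],a["contact_force"],a["tcp_pos"])
r.servo_line(P(SH,.12),speed=.06); print(r.sense()["contact_force"],r.sense()["opening"])
r.servo_line(P(SH,.30),speed=.15); r.wait(.3); a=r.sense(); print(a["contact_force"],a["opening"],a["clock"],a["tcp_pos"])
t=r.snapshot("top"); crop(t,325,165,150,130,5,"lift_t.png")
s=r.snapshot("scene"); crop(s,170,20,130,140,5,"lift_s.png")
E
```

```text
[ 0.9893309  -0.82971384 -0.01529534]
0.05605280123100734 [2.60776119 0.75522136 1.50676881] [ 0.42953171 -0.33333494  0.243426  ]
[ 2.41790185e-01 -6.38521521e-04 -2.23988419e+00] 0.05608952371162526
[ 0.09485867  0.09593744 -1.1061883 ] 0.05581193506187812 24.3833 [ 0.42931865 -0.3333161   0.46253776]
```

View pics/lift_s.png

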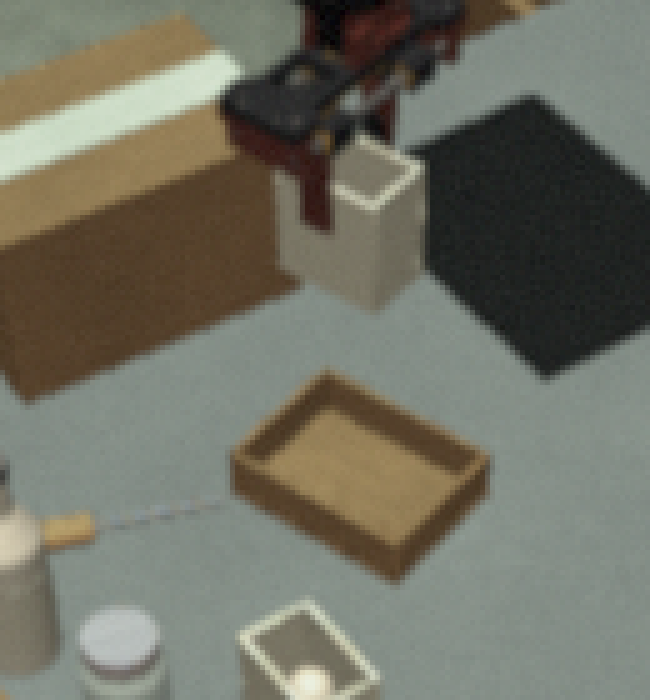

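View pics/lift_t.png

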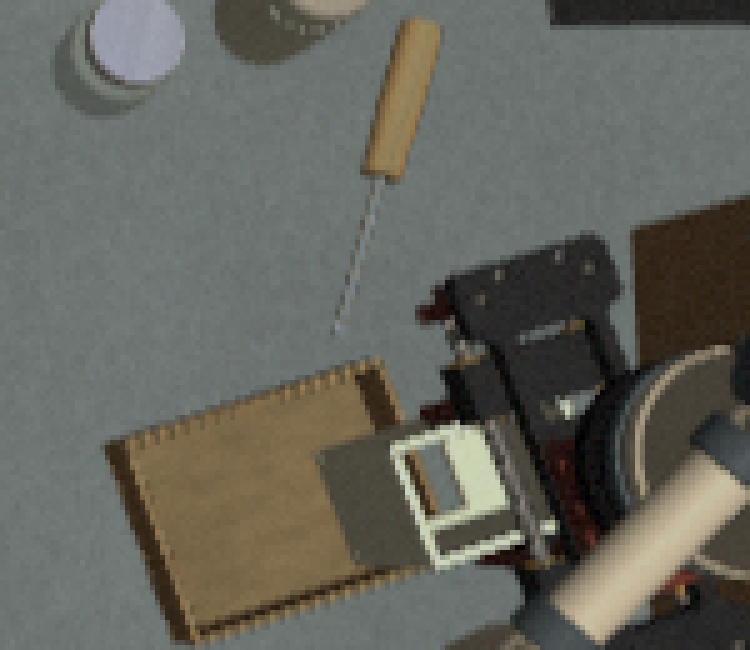

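The shade is held upright and clear of the box: opening 56 mm, with the visible left rim corners at (393,447) and (440,568) in the top crop. I'll carry it over at floor height 0.225 m, which is above everything in between.

```bash
python3 - <<'E'
from station import r
from h import *
t=r.snapshot("top")
C=[onz(t,a/5+325-.5,b/5+165-.5,.315)[:2] for a,b in[(393,447),(440,568)]]
m=(C[0]+C[1])/2; yd=np.array([-np.sin(np.radians(16.4)),np.cos(np.radians(16.4))]); e=C[1]-C[0]
print("left edge",C,"len",np.hypot(*e),"ang",np.degrees(np.arctan2(*e[::-1])),"offset in shade y/x",(m-yd*.042-SH)@yd,(m-SH)@np.array([yd[1],-yd[0]]))
r.servo_line(P(TIP,.30),O(89.8),speed=.15); a=r.sense(); print(a["tcp_pos"],a["orientation"],a["opening"],a["clock"])
r.servo_line(P(TIP,.215),speed=.08); r.wait(.3); a=r.sense(); print(a["tcp_pos"],a["opening"],a["clock"])
t=r.snapshot("top"); crop(t,205,150,140,100,5,"fin_t.png"); crop(r.snapshot("scene"),200,90,130,140,5,"fin_s.png")
E
```

```text
left edge [array([ 0.44138518, -0.28714797]), array([ 0.38993444, -0.30340459])] len 0.053957918962216564 ang -162.4653024515017 offset in shade y/x -0.0016721223546209744 -0.0023495517494666654
[0.61939125 0.02868475 0.46310667] [1.79994245e+02 8.34735294e-03 8.97662200e+01] 0.055964793419998916 27.4083
[0.61952334 0.02907765 0.37834416] 0.05593036929623188 28.9167
```

View pics/fin_t.png

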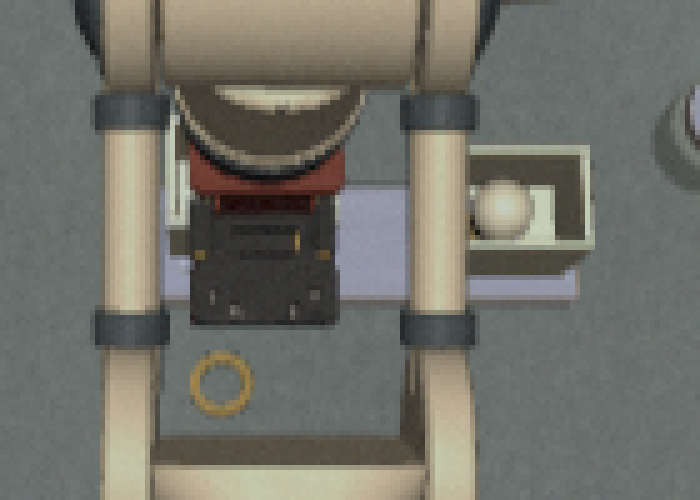

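View pics/fin_s.png

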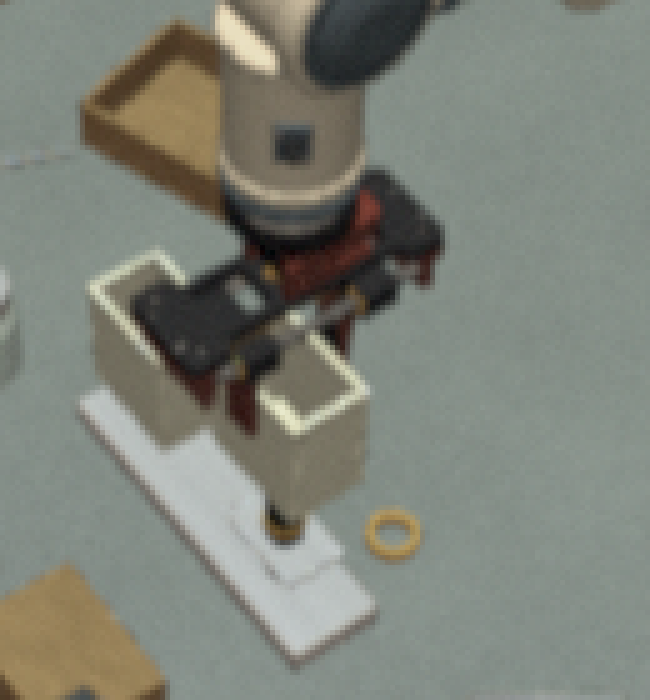

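```bash
python3 - <<'E'
from station import r
from h import *
s=r.snapshot("scene"); np.set_printoptions(precision=4,suppress=True)
q=lambda a,b,x,y,z:onz(s,a/5+x-.5,b/5+y-.5,z)[:2]
F=[q(a,b,210,90,.154) for a,b in[(38,285),(107,252),(181,325),(112,362)]]; print("fit",F,np.mean(F,0))
print("tip scene",q(237,497,210,90,.1))
z=r.sense()["tcp_pos"][2]-G+.015
L=[q(a,b,200,90,z) for a,b in[(298,433),(369,387)]]; print("loose +y corners (+x?,..)",L,"mid",np.mean(L,0),"-> centre",np.mean(L,0)-[0,.042])
print("left edge fitted mid",(F[2]+F[3])/2)
# rim height: triangulate top-view far-left corner etc
crop(s,235,150,50,60,12,"fin_z.png")
E
```

```text
fit [array([ 0.6508, -0.1499]), array([ 0.5982, -0.1475]), array([ 0.5951, -0.0681]), array([ 0.6483, -0.0686])] [ 0.6231 -0.1085]
tip scene [0.6229 0.0316]
loose +y corners (+x?,..) [array([0.648 , 0.0741]), array([0.5938, 0.071 ])] mid [0.6209 0.0726] -> centre [0.6209 0.0306]
left edge fitted mid [ 0.6217 -0.0684]
```

View pics/fin_z.png

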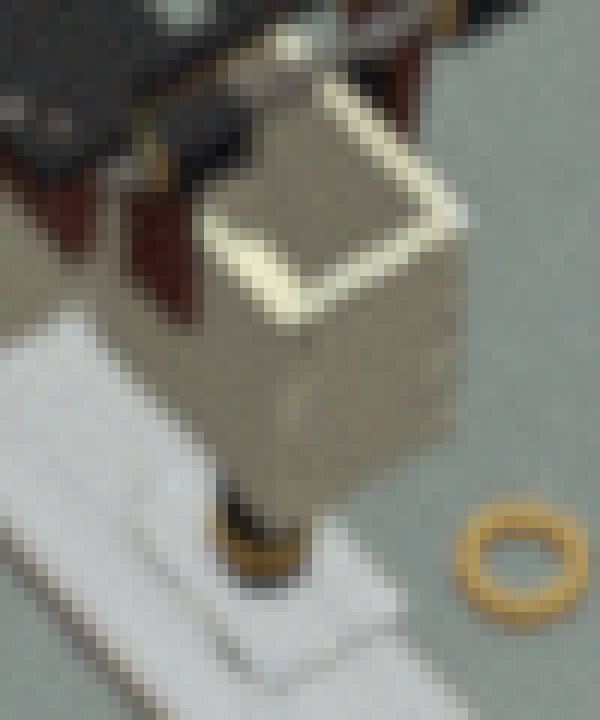

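Measured in the same scene view against the lampholder and fitted shade, the shade sits about 2 mm low in x and 1 mm low in y. The top-view check during the lift showed the same. I'll apply that correction, check the floor height and lower.

```bash
python3 - <<'E'
from station import r
from h import *
s=r.snapshot("scene"); z=r.sense()["tcp_pos"][2]-G
for dz in(-.085,-.075,-.065): print("bottom corner predicted",(proj(s,[.648,.0735,z+dz])-[235,150]+.5)*12)
T=TIP+[.0018,.0012]
r.servo_line(P(T,.190),speed=.04); r.wait(.5); a=r.sense(); print(a["tcp_pos"],a["orientation"],a["opening"],a["contact_force"],a["clock"])
s=r.snapshot("scene"); crop(s,235,150,50,60,12,"fin2_z.png"); crop(s,170,60,160,150,4,"fin2.png")
z=.19
for X in([.647,.0721,z+.015],[.591,.0721,z+.015],[.647,.0721,z-.075],[.591,.0721,z-.075]): print((proj(s,X)-[235,150]+.5)*12)
E
```

```text
bottom corner predicted [287.82430838 557.27025677]
bottom corner predicted [288.3656149  534.50722836]
bottom corner predicted [288.91293677 511.49124246]
[0.62130089 0.03029528 0.35305845] [ 1.79994617e+02 -3.22711981e-04  8.98009262e+01] 0.05556945958643571 [-0.07330049  0.56855869 -2.33899342] 30.3917
[291.93254831 374.61681967]
[473.2209771  269.76057837]
[286.92912122 585.505974  ]
[459.51651909 482.90400408]
```

View pics/fin2_z.png

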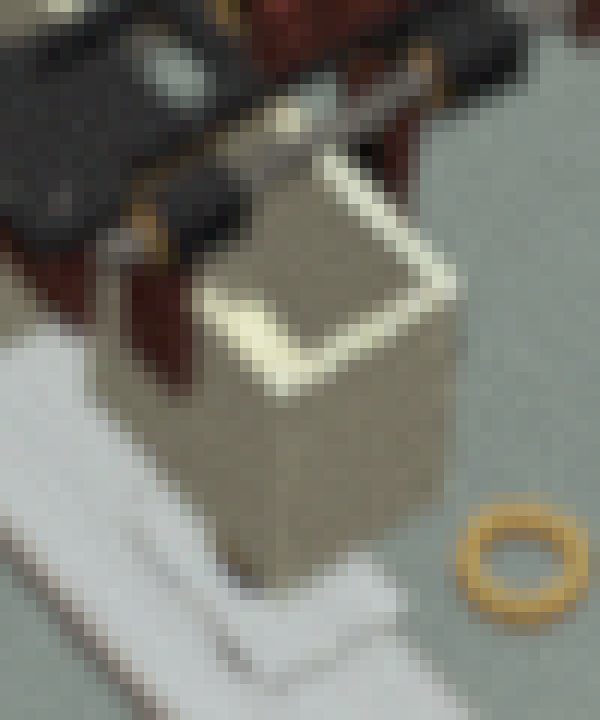

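View pics/fin2.png

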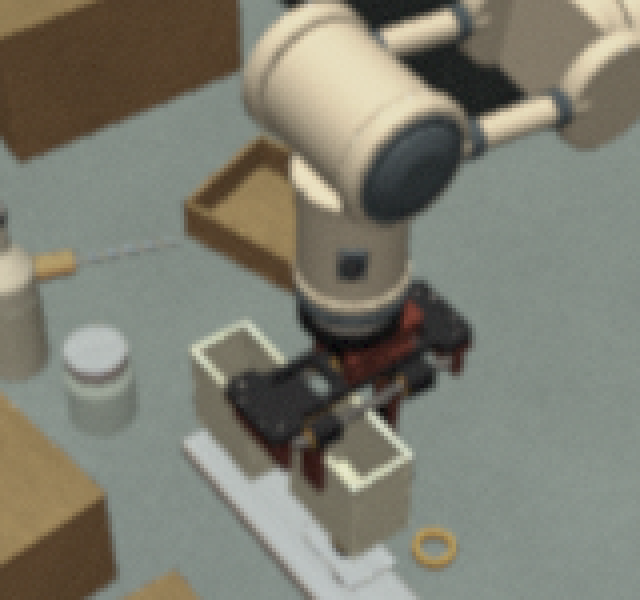

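```bash
python3 - <<'E'
from station import r
from h import *
s=r.snapshot("scene")
q=lambda a,b,z:onz(s,a/12+235-.5,b/12+150-.5,z)[:2]
a,b=q(285,392,.205),q(466,283,.205); print(a,b,"len",np.hypot(*(a-b)),"yaw",np.degrees(np.arctan2(*(a-b)[::-1])),"centre",(a+b)/2-[0,.042],"vs tip in same view ~[.6230 .0316]")
a,b=q(278,590,.115),q(448,495,.115); print("bottom",a,b,(a+b)/2-[0,.042])
t=r.snapshot("top"); crop(t,100,120,200,120,4,"top2.png"); print(r.sense()["clock"])
E
```

```text
[0.65154126 0.07540567] [0.59499905 0.07437322] len 0.05655163671691358 yaw 1.0460914411698503 centre [0.62327016 0.03288945] vs tip in same view ~[.6230 .0316]
bottom [0.64970499 0.07189355] [0.59581038 0.07344765] [0.62275769 0.0306706 ]
30.5417
```

View pics/top2.png

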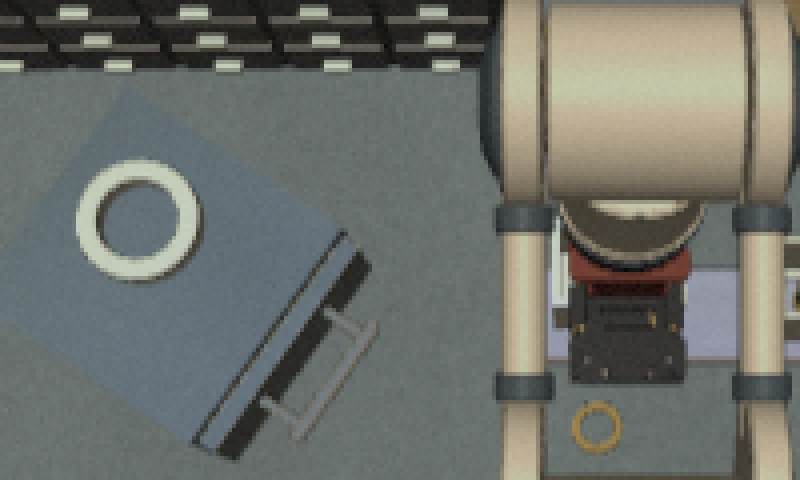

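The shade's centre is within about 1 mm of the tip in the same view and its yaw is within about 1°. Rim and bottom agree, so it is upright with its floor at about 0.115 m. The drawer is still shut and the tape and ring haven't moved. Handing in.

```bash
python3 - <<'E'
from station import r
r.wait(.3); a=r.sense(); print(a["joint_vel"].round(2),a["opening"]); r.hand_in()
E
```

```text
[ 0.05 -0.04  0.    0.03  0.03  0.03] 0.05623215536839228
the job is handed in; nothing more can be done
```

The job is handed in, at about 31 s on the robot's clock. The screw pack is in the drawer, the drawer is shut, and the shade is held still over the bare lampholder. The hand-in reported no verdict, so what follows rests on my own last checks.

- **Drawer:** I set the pack flat in the middle of the tray and pushed the handle until it hit a stop at about 15 N, after about 0.132 m of travel. The last picture still shows it shut. The pack can't be seen with the drawer closed.
- **Shade:** It was gripped near the rim at 25 N (opening 56 mm) and carried with its floor at about 0.225 m, above everything in between.
    - **Centring:** about 1 mm from the lampholder, measured against it in the same view.
    - **Alignment:** within about 1°.
    - **Height:** floor about 15 mm above the tip by the gripper's position. One rougher reading of the bottom corner suggested up to 4 mm more, still within the allowed range.
    - **Contact:** the force reading showed only the shade's weight.
- **Disagreement:** The two cameras differ by 3 to 4 mm in absolute position. I used same-view differences and shifted the shade 2 mm in x and 1 mm in y to correct it.
- **Other things on the bench:** The tape and ring had not moved in the last pictures, and the arm went near none of the others. I did not measure the bystanders' positions again.

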